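# Dock a dental model behind its drop catch

### The arm

A 6-joint arm with a two-finger parallel gripper is mounted at the origin on the work surface. World frame = base frame: x ahead of the robot, y to its left, z up, the work surface at z = 0. Lengths are in m, angles in rad, forces in N, time in s.
With the tool pointing down it reaches from about 0.375 to 0.975 m from the base axis. Payload 3.8 kg.
Tool frame: the origin (TCP) lies on the centre line of the jaws, within the pads' length; the fingertips stand 19 mm ahead of it and the grasp point (between the pads) is the TCP (env.finger_overhang is the distance from the TCP to the fingertips, in m); z points along the fingers, y is the line along which they close (so a half turn about z gives the same grasp; the last joint's range is limited). The gripper opens to 88 mm and grips with 3 to 60 N. Pads are 18 mm wide; open, the fingers measure 123 mm over their backs; the gripper's body (75 mm by 187 mm) begins 45 mm behind the grasp point.
Start: joints at [1.274, 0.264, 1.604, -0, 1.274, -0.037], TCP at [0.173, 0.652, 0.258] pointing down, gripper open.
Joint ranges: [-2.63, 2.63], [-0.94, 2.18], [0.31, 2.57], [-1.31, 4.45], [0, 2.66], [-2.55, 2.55]. Speed limits (rad/s): [2.57, 2.57, 3.14, 3.14, 3.14, 3.14].

### API

Orientations are given as a unit quaternion [x, y, z, w].
In Python, from plant import telemetry, vision, env gives the robot as it stands. The module is installed in compiled form; this text tells all that it offers.
- The arm moves only by the tool carry_out, never from a script. Its argument "series" is a list of rows, each a list of 3 entries, a list of its own where there are three numbers: the shift along the tool's x, y, z in cm, then the turn, a rotation vector about the tool's x, y, z in rad, then the finger opening in cm, from 0 to 8.81. In form: [[[x, y, z], [ax, ay, az], hand], ...]. A call has 1 to 8 rows; each row is the pose to reach, as a shift and turn from the pose commanded when the call began, along the tool's axes at that moment; what a row does not reach only later rows make up. A row lasts 1/12 s, in which the tool goes at most 41.7 mm and 7.16 degrees, less where a joint would pass 70% of its speed; a pose out of reach is approached as far as the arm can. A call with a gripper value outside its range is refused whole. The fingers move at their own pace and stop on an object; "squeeze" is the grip in N (left out, the last holds). Time passes only in rows, so rows that repeat a pose let the fingers close. It gives the time, the measured TCP pose, the force, the opening and the grip force at its end, in the units of the state.
- telemetry.read_state(): the state, without advancing time (a new reading comes with each control period).
- vision.capture(name): name is "scene" or "top" or "wrist"; returns (picture, depth): 480x640x3 uint8, blue, green, red; 480x640 float32, m along the optical axis (not along the pixel's ray), 0 where there is no reading.
- vision.get_calibration(name): a dict with "intrinsics" (3x3 intrinsics, pixels), "origin" and "orientation" of the camera in the world; the wrist camera has in their place "tool_from_camera" (4x4, takes a point from camera to tool coordinates, whose origin is the TCP and whose axes are the flange's). Camera axes: x right, y down, z forward; pixel columns grow to the right and rows downward; lengths in m; the calibration is good to about 2 mm. A picture is of the moment at which its call begins: read the wrist's pose just before it. get_calibration takes no time and is no camera call.
- env.finish_job(): hands the job in; it is judged then, once.
The state is a dict: "time_s": time; "joint_pos": joint angles; "qd": joint speeds; "effort": joint torques, N m; "position": TCP position; "tool_rot": TCP orientation; "wrist_force": force on the tool from outside, world axes, zero at the start; "wrist_torque": the same for the moment, N m; "width": finger opening in m; "grasp_force": force on a finger pad.
Only numpy, scipy, OpenCV 4.12 (cv2) and the standard library are available. Lean on these libraries where they do the work, as an engineer would, in place of code of your own. Each camera call takes 0.05 s, during which the arm holds its last target. There are 200 camera calls.

### The job

Pick up the dental model on the yellow plate and slide it from the flared end into the metal channel of the dock, giving way to the rails, letting the plate's own edge lift the orange catch, and push it gently against the sprung bumper until the catch drops behind the plate. Then let go, so that the catch alone holds the model flat in the dock against the spring. Keep the gripper itself off the rails, catch and bumper, do not force or jam anything, and leave the other things on the bench where they are.

Things in the scene. Friction and masses are not known exactly. Their poses are not given: they have to be found in the camera images.
- model: Model to dock, 0.38 kg (+-30 %). Yellow plate 100 mm (its x) by 84 mm (y), 10 mm thick; on its middle a cream plaster block, the part to grip, 50 mm (x) by 48 mm (y), from 10 to 70 mm above the underside, with a low arch of teeth on top up to 79 mm. Origin: centre of the plate's underside, z up. Either 84 mm edge may go first.
- dock: Dock fixed on the bench. Origin: underside of its aluminium bed; x: sliding-in direction, from flared open end to bumper; z up. Flat bed floor 10 mm above the origin, x -230 to 110, y +-76 mm. Two steel rails stand 12 mm above the floor, inner faces 87 mm apart, x -116 to 41 mm. Nothing is higher than 46 mm above the origin (55 with catch lifted).
- mouth (a point): Point on the bed's floor at dock x -208 mm, y 0. A model set here lies between the flared rails (14 degrees each, 116 to 87 mm apart from x -175 to -116 mm), clear of rails and catch, its rear 28 mm over the bed's end. The rails' middle line is clamped anywhere within +-9 mm of dock y = 0, NOT measured: slide along dock x and give way sideways as the rails press.
- gate (a point): Point on the floor (dock x -50, y -36 mm) where the catch nose's inner face is if the blue carriage is at mid-slot. The carriage, beside the -y rail, bears both the catch (over the plate's -y edge) and the bumper; it is clamped anywhere within +-12 mm along dock x, NOT measured: find by feel or sight where the catch drops. Catch and bumper shift with it, and with the rails in y.
- catch (a joint): Orange gravity catch, rad: 0 = down, positive = lifted. Pivot at dock x -96, z 32 mm, arm towards +x, nose tip 3 mm above the floor. A ramp under the arm faces the open end: the plate's leading edge meets it at dock x about -72 mm and lifts it to 0.18 with 1 to 2 N; it rides on the plate, and drops to 0 when the plate's rear edge is 3 mm past the nose's inner face.
- bumper (a joint): Sprung rubber bumper at the closed end, m: 0 = out, 0.012 = hard end. Plate meets it at dock x 44 mm. Spring 3 N at first, 7 N at the end. The catch drops at 0.009 to 0.010, 2 to 3 mm before the hard end; latched it stays at 0.006. The whole push takes 4 to 10 N; a sharp rise beyond is the hard end. More than 18 N from rails, catch or bumper on the model does damage.
- blue_model: bystander: a second dental model of the same shape and size, lilac-grey plaster on a BLUE plate, standing loose on the bench beside the yellow one (the two may stand in either place); leave it alone
- wax_box: bystander: round clear box, 72 mm wide, 46 mm high, with red wax in it; origin centre of underside
- green_jar: bystander: small clear jar with a green cap, 58 mm wide, 55 mm high; origin centre of underside
- wax_knife: bystander: wooden-handled plaster spatula lying on the bench; origin on its underside near the middle
- stone_bottle: bystander: white bottle with a blue band, 56 mm wide, 130 mm high; origin centre of underside
- metal_ring: bystander: short steel cylinder, 48 mm wide, 40 mm high; origin centre of underside

How it is judged:
On the way, in this order (a step that is already met when the one before it is completed fails the run):
1. the plate's edge has lifted the catch: it rides on the plate in the channel (value of joint catch above 0.1 rad and x of model in the frame of dock above -0.14 m and z of model in the frame of dock below 0.016 m), for 0.1 s.
2. the catch has dropped behind the plate, with the bumper pushed in (value of joint catch below 0.06 rad and value of joint bumper above 0.004 m and x of model in the frame of dock above -0.016 m), for 0.2 s.
At the end, for the whole second after the job is handed in: Model released, at rest and flat in the channel (12 mm of the dock's middle line, 3 mm of its floor, tilt under 0.05, turn under 0.06 rad), its middle from 16 mm before to 22 mm past the dock origin; catch down behind it (below 0.06 rad), bumper held in by over 4 mm (all of step 2 and x of model in the frame of dock below 0.022 m and y of model in the frame of dock between -0.012 and 0.012 m and z of model in the frame of dock below 0.013 m and angle between model's own z axis and vertical below 0.05 rad and angle between the x axis of model and the x axis of dock, either way round below 0.06 rad and linear speed of model below 0.01 m/s); the robot touches nothing.
It fails at once if the model was forced: more than 18 N between the model and the rails, catch or bumper (contact force between model and dock above 18 N).
It fails at once if the gripper or arm touched the rails, catch or bumper with more than 3 N (contact force between any of the fingers, the arm and dock above 3 N).
It fails at once if the model was tipped over (angle between model's own z axis and vertical above 0.7 rad).
It fails at once if another thing on the bench was moved by more than 20 mm (distance of any of blue_model, wax_box, green_jar, wax_knife, stone_bottle, metal_ring from where it was at the start of the episode above 0.02 m).
It also fails if it takes over 72 s, if anything falls off the work surface, if the arm or the gripper's body presses on something with over 40 N, if the wrist force passes 120 N, or if a joint passes its speed limit or range.

## Working session

There is one attempt and no reset: what is moved stays moved. The work goes in short steps, Python scripts to look and compute and a tool call to move; the robot and the scene stay as the last step left them, time stands still between calls to the robot, and variables do not carry over. Pictures are saved under pics/ and viewed, at most 10 in all, crops included, and the job is handed in when it is done.

Besides the shell and the picture viewer there is one more tool, called after ">>>" as a command line: name --argument value ..., lists and objects as JSON in quotes. carry_out: Moves the arm, as the interface text tells. Its arguments: {"type":"object","properties":{"series":{"type":"array"},"squeeze":{"type":"number"}},"required":["series"]}

```bash
mkdir -p pics; cat > h.py <<'E'
import numpy as np, cv2
from scipy.spatial.transform import Rotation as R
from plant import telemetry, vision, env
def cam(name):
    s=telemetry.read_state(); p,d=vision.capture(name); c=vision.get_calibration(name)
    K=np.array(c["intrinsics"])
    if name=="wrist":
        T=np.eye(4);T[:3,:3]=R.from_quat(s["tool_rot"]).as_matrix();T[:3,3]=s["position"]
        T=T@np.array(c["tool_from_camera"])
    else:
        T=np.eye(4);o=np.array(c["orientation"])
        T[:3,:3]=o if o.shape==(3,3) else R.from_quat(o).as_matrix();T[:3,3]=c["origin"]
    return p,d,K,T
def onz(uv,K,T,z):
    uv=np.atleast_2d(uv).astype(float)
    r=np.c_[uv,np.ones(len(uv))]@np.linalg.inv(K).T@T[:3,:3].T
    return T[:3,3]+r*((z-T[2,3])/r[:,2])[:,None]
def cloud(d,K,T):
    v,u=np.mgrid[:480,:640]; P=np.stack([(u-K[0,2])/K[0,0]*d,(v-K[1,2])/K[1,1]*d,d],-1)
    return P@T[:3,:3].T+T[:3,3]
E
python3 - <<'E'
from h import *
for n in("top","scene"):
    p,d,K,T=cam(n); cv2.imwrite(f"pics/{n}0.png",p); np.savez(f"{n}0.npz",p=p,d=d,K=K,T=T); print(n,T.round(3),K.round(0).tolist())
print(telemetry.read_state())
E
```

```text
top [[-0.008 -0.996  0.091  0.511]
 [-1.     0.01   0.018  0.03 ]
 [-0.019 -0.09  -0.996  1.1  ]
 [ 0.     0.     0.     1.   ]] [[571.0, 0.0, 320.0], [0.0, 571.0, 240.0], [0.0, 0.0, 1.0]]
scene [[-0.216  0.54  -0.814  1.448]
 [ 0.976  0.131 -0.172  0.212]
 [ 0.014 -0.832 -0.555  0.635]
 [ 0.     0.     0.     1.   ]] [[607.0, 0.0, 326.0], [0.0, 607.0, 242.0], [0.0, 0.0, 1.0]]
{'time_s': 0.1, 'joint_pos': array([ 1.27407512e+00,  2.64618092e-01,  1.60521768e+00,  2.73834016e-05,
        1.27370852e+00, -3.69370613e-02]), 'qd': array([-2.03982919e-05, -1.90642624e-04, -2.80655424e-03,  4.09642099e-05,
        1.05486648e-03, -2.19989127e-03]), 'effort': array([ 5.67305160e-04, -5.03623509e+01, -3.58070505e+01,  7.31508667e-02,
        2.31391168e-02, -7.61239221e-05]), 'position': array([0.17323128, 0.65177321, 0.25656339]), 'tool_rot': array([ 1.29531053e-01,  9.91574886e-01, -9.60098017e-04, -1.74947285e-04]), 'wrist_force': array([ 0.31932282, -0.391908  , -0.25726439]), 'wrist_torque': array([-0.02620408,  0.01006048, -0.02700059]), 'grasp_force': 0.0, 'width': 0.08807501196507705}
```

View pics/top0.png

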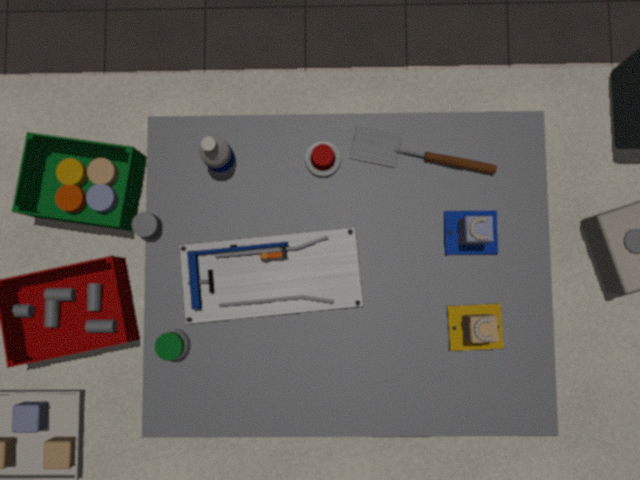

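View pics/scene0.png

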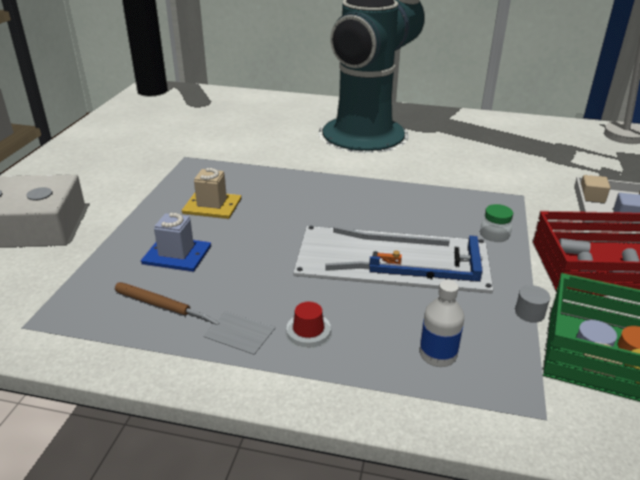

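Top view: yellow model at about (475,328), blue at (471,232), dock bed corners near (180,245),(355,229),(362,305),(187,322), with the flared end to the right (-y). The catch is at (272,254) and the bumper at (209,281).

```bash
python3 - <<'E'
from h import *
f=np.load("top0.npz");p,d,K,T=[f[k] for k in "pdKT"]
hsv=cv2.cvtColor(p,cv2.COLOR_BGR2HSV)
m=cv2.inRange(hsv,(22,150,80),(35,255,255)); m[:280]=0; m[:,:430]=0
pts=np.argwhere(m)[:,::-1]
P=onz(pts,K,T,0.01)[:,:2].astype(np.float32)
print("yellow",len(pts),cv2.minAreaRect(P))
# bed: bright, low saturation
b=cv2.inRange(hsv,(0,0,150),(180,60,255)); b[:228]=0;b[325:]=0;b[:,:175]=0;b[:,370:]=0
b=cv2.morphologyEx(b,cv2.MORPH_OPEN,np.ones((3,3)))
c=max(cv2.findContours(b,0,2)[0],key=cv2.contourArea)[:,0]
r=cv2.minAreaRect(onz(c,K,T,0.01)[:,:2].astype(np.float32));print("bed",r,cv2.boxPoints(r).tolist())
m=cv2.inRange(hsv,(8,150,120),(20,255,255));m[:240]=0;m[270:]=0;m[:,:250]=0;m[:,300:]=0
q=np.argwhere(m)[:,::-1];print("orange",len(q),onz(q.mean(0),K,T,.035))
C=cloud(d,K,T);print("z bed",C[275,300],C[325,485],C[265,330],C[345,460])
# plaster points
sel=(C[...,2]>0.055)&(C[...,2]<.09);sel[:280]=0;sel[:,:430]=0;sel[400:]=0;sel[:,560:]=0
print("block",sel.sum(),cv2.minAreaRect(C[sel][:,:2].astype(np.float32)))
E
```

```text
yellow 1218 ((0.4435542821884155, -0.23953646421432495), (0.08207622170448303, 0.09918152540922165), 2.286914348602295)
bed ((0.5473266243934631, 0.10039089620113373), (0.0203008484095335, 0.06858249753713608), 5.2098236083984375) [[0.5341044068336487, 0.1336187869310379], [0.5403319001197815, 0.06531962007284164], [0.5605488419532776, 0.06716300547122955], [0.5543213486671448, 0.13546216487884521]]
orange 91 [[0.58111558 0.14156528 0.035     ]]
z bed [0.54357852 0.08876218 0.00834289] [ 0.45016012 -0.24336822  0.06907511] [0.56209997 0.03129225 0.0097729 ] [ 0.40992631 -0.21084614  0.0111579 ]
block 815 ((0.44408056139945984, -0.24130311608314514), (0.04834010452032089, 0.051835618913173676), 2.6568310260772705)
```

```bash
python3 - <<'E'
from h import *
f=np.load("top0.npz");p,d,K,T=[f[k] for k in "pdKT"]
g=cv2.cvtColor(p,cv2.COLOR_BGR2GRAY); print(g[275,300],g[290,340],g[340,300])
t=(int(g[275,300])+int(g[345,300]))//2
b=(g>t).astype(np.uint8); b[:215]=0;b[335:]=0;b[:,:160]=0;b[:,385:]=0
n,l,s,_=cv2.connectedComponentsWithStats(b);i=1+np.argmax(s[1:,4]);c=np.argwhere(l==i)[:,::-1]
r=cv2.minAreaRect(onz(c,K,T,0.01)[:,:2].astype(np.float32));print(t,"bed",r,cv2.boxPoints(r).round(4).tolist())
# long-edge fit at lower (-x) edge
lo=np.array([[u,c[c[:,0]==u][:,1].max()] for u in range(200,350)])
vx=cv2.fitLine(onz(lo,K,T,.01)[:,:2].astype(np.float32),cv2.DIST_HUBER,0,.01,.01).ravel();print("edge",vx,np.degrees(np.arctan2(vx[1],vx[0])))
E
```

```text
155 146 108
130 bed ((0.5445404648780823, 0.1453220248222351), (0.15004777908325195, 0.33691641688346863), 5.299490451812744) [[0.4542999863624573, 0.3061000108718872], [0.48539999127388, -0.02930000051856041], [0.6348000168800354, -0.01549999974668026], [0.6036999821662903, 0.3199999928474426]]
edge [ 0.09164398 -0.99579185  0.4713255   0.13750425] -84.741806
```

>>> carry_out --series '[[[-24,-22,-4],[0,0,-0.3],8.8],[[-24,-22,-4],[0,0,-0.3],8.8],[[-24,-22,-4],[0,0,-0.3],8.8],[[-24,-22,-4],[0,0,-0.3],8.8],[[-24,-22,-4],[0,0,-0.3],8.8],[[-24,-22,-4],[0,0,-0.3],8.8],[[-24,-22,-4],[0,0,-0.3],8.8],[[-24,-22,-4],[0,0,-0.3],8.8]]'

```text
time_s: 0.77
position: [0.3495, 0.3757, 0.2976]
tool_rot: [-0.02, 1.0, -0.0, -0.0]
wrist_force: [0.3, -1.3, -0.3]
width: 0.088
grasp_force: 0.0
```

```bash
python3 - <<'E'
from h import *
s=telemetry.read_state();print(s["position"],s["joint_pos"].round(2),np.array(R.from_quat(s["tool_rot"]).as_matrix()).round(3).tolist())
print(np.array(vision.get_calibration("wrist")["tool_from_camera"]).round(3))
E
```

```text
[0.34946031 0.37570358 0.29762337] [ 0.77 -0.07  1.89 -0.    1.32 -0.84] [[-0.999, -0.04, -0.0], [-0.04, 0.999, -0.001], [0.0, -0.001, -1.0]]
[[-0.    -0.965 -0.261  0.067]
 [ 1.     0.    -0.001 -0.   ]
 [ 0.001 -0.261  0.965 -0.127]
 [ 0.     0.     0.     1.   ]]
```

>>> carry_out --series '[[[-15,-29,0],[0,0,0],8.8],[[-15,-29,0],[0,0,0],8.8],[[-15,-29,0],[0,0,0],8.8],[[-15,-29,0],[0,0,0],8.8],[[-15,-29,0],[0,0,0],8.8],[[-15,-29,0],[0,0,0],8.8],[[-15,-29,0],[0,0,0],8.8],[[-15,-29,0],[0,0,0],8.8]]'

```text
time_s: 1.43
position: [0.5109, 0.0917, 0.2974]
tool_rot: [-0.02, 1.0, -0.0, -0.0]
wrist_force: [0.6, 0.1, 0.4]
width: 0.088
grasp_force: 0.0
```

>>> carry_out --series '[[[0,0,0],[0,0,0],8.8],[[0,0,0],[0,0,0],8.8],[[0,0,0],[0,0,0],8.8]]'

```text
time_s: 1.68
position: [0.5099, 0.0945, 0.2971]
tool_rot: [-0.02, 1.0, 0.0, -0.001]
wrist_force: [0.1, 0.0, -0.1]
width: 0.0878
grasp_force: 0.0
```

```bash
python3 - <<'E'
from h import *
p,d,K,T=cam("wrist");cv2.imwrite("pics/w1.png",p);np.savez("w1.npz",p=p,d=d,K=K,T=T);print(T.round(3).tolist(),K[0,0])
s=telemetry.read_state();print(s["position"],np.linalg.norm(s["qd"]))
E
```

```text
[[-0.039, 0.965, 0.259, 0.443], [0.999, 0.038, 0.01, 0.092], [-0.0, 0.259, -0.966, 0.424], [0.0, 0.0, 0.0, 1.0]] 347.27762299308057
[0.50971752 0.09505282 0.29729343] 0.020021200592060723
```

View pics/w1.png

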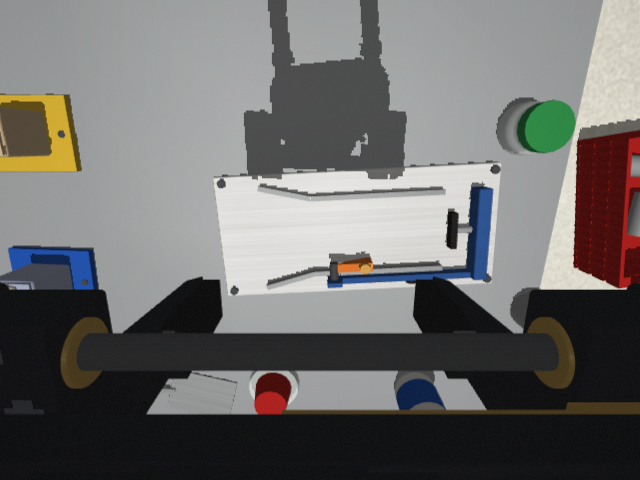

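Wrist view: bed corners near (215,176),(500,163),(493,281),(228,297); upper rail (312,196)–(444,191), lower rail (330,267)–(442,263), catch at (350,267), bumper pad at (452,230). Next I'll measure these in the dock frame.

```bash
python3 - <<'E'
from h import *
f=np.load("w1.npz");p,d,K,T=[f[k] for k in "pdKT"]
g=cv2.cvtColor(p,cv2.COLOR_BGR2GRAY);C=cloud(d,K,T)
sel=(g>190)&(C[...,2]<.016)&(C[...,2]>.004);sel[:155]=0;sel[305:]=0;sel[:,:205]=0;sel[:,510:]=0
n,l,s,_=cv2.connectedComponentsWithStats(sel.astype(np.uint8))
q=np.argwhere(sel)[:,::-1]
W=onz(q,K,T,.01)[:,:2].astype(np.float32)
r=cv2.minAreaRect(W);print("bed",r)
th=np.radians(95.28);ex=np.array([np.cos(th),np.sin(th)]);ey=np.array([-ex[1],ex[0]])
# fit long edge angle (upper edge in image) 
e=[]
for u in range(240,480):
    v=np.where(sel[:,u])[0]
    if len(v): e.append([u,v.min()])
L=cv2.fitLine(onz(e,K,T,.01)[:,:2].astype(np.float32),cv2.DIST_HUBER,0,.01,.01).ravel();print("edge",L,np.degrees(np.arctan2(L[1],L[0])))
c=np.array(r[0]);O=c+.06*ex;print("origin",O,"mouth",O-.208*ex)
D=np.stack([(C[...,:2]-O)@ex,(C[...,:2]-O)@ey,C[...,2]],-1)
np.save("D.npy",D)
for x in np.arange(-.17,.04,.02):
    out=[]
    for sg in(1,-1):
        m=(abs(D[...,0]-x)<.005)&(D[...,2]>.018)&(D[...,2]<.026)&(D[...,1]*sg>.02)&(D[...,1]*sg<.075)
        y=D[...,1][m];out.append((len(y),*(np.percentile(y,[5,50,95]).round(4) if len(y) else [])))
    print(round(x,3),out)
hsv=cv2.cvtColor(p,cv2.COLOR_BGR2HSV)
for nm,lo,hi in(("orange",(5,150,120),(20,255,255)),("blue",(100,120,50),(130,255,255))):
    m=cv2.inRange(hsv,lo,hi)>0;m[:160]=0;m[300:]=0;m[:,:300]=0;m[:,510:]=0
    a=D[m];print(nm,m.sum(),np.percentile(a,[2,50,98],axis=0).round(4).tolist())
m=(g<60);m[205:255]&=True;m[:205]=0;m[255:]=0;m[:,:440]=0;m[:,465:]=0
print("bumper",np.percentile(D[m],[5,50,95],axis=0).round(4).tolist())
big=cv2.resize(p[155:305,205:515],None,fx=2.5,fy=2.5,interpolation=cv2.INTER_CUBIC);cv2.imwrite("pics/w1z.png",big)
E
```

```text
bed ((0.5423962473869324, 0.14486968517303467), (0.14954958856105804, 0.33782336115837097), 5.227896213531494)
edge [ 0.09490498 -0.9954863   0.469559    0.13671541] -84.554146
origin [0.53687487 0.2046151 ] mouth [ 0.55601565 -0.00250233]
-0.17 [(50, np.float64(0.0576), np.float64(0.0604), np.float64(0.0637)), (44, np.float64(-0.0628), np.float64(-0.0595), np.float64(-0.0561))]
-0.15 [(50, np.float64(0.0521), np.float64(0.0555), np.float64(0.0586)), (45, np.float64(-0.0574), np.float64(-0.0544), np.float64(-0.0513))]
-0.13 [(50, np.float64(0.0476), np.float64(0.0509), np.float64(0.0535)), (46, np.float64(-0.0531), np.float64(-0.0491), np.float64(-0.0467))]
-0.11 [(45, np.float64(0.0441), np.float64(0.0468), np.float64(0.0496)), (47, np.float64(-0.0489), np.float64(-0.046), np.float64(-0.0431))]
-0.09 [(45, np.float64(0.0442), np.float64(0.0467), np.float64(0.0492)), (5, np.float64(-0.0524), np.float64(-0.0491), np.float64(-0.0462))]
-0.07 [(46, np.float64(0.0442), np.float64(0.0467), np.float64(0.0491)), (73, np.float64(-0.0576), np.float64(-0.0521), np.float64(-0.0309))]
-0.05 [(47
[... 268 characters left out ...]
36))]
-0.01 [(52, np.float64(0.0438), np.float64(0.0468), np.float64(0.0494)), (95, np.float64(-0.058), np.float64(-0.0517), np.float64(-0.0433))]
0.01 [(51, np.float64(0.0437), np.float64(0.0464), np.float64(0.0494)), (102, np.float64(-0.0604), np.float64(-0.0521), np.float64(-0.0434))]
0.03 [(49, np.float64(0.0438), np.float64(0.0472), np.float64(0.0494)), (82, np.float64(-0.0562), np.float64(-0.0483), np.float64(-0.0433))]
orange 279 [[-0.0866, -0.0405, 0.0335], [-0.0665, -0.0356, 0.0353], [-0.047, -0.0309, 0.0433]]
blue 2912 [[-0.0935, -0.0589, 0.0156], [0.0746, -0.0337, 0.0293], [0.0881, 0.0475, 0.0413]]
bumper [[0.0482, -0.019, 0.0143], [0.0497, 0.0008, 0.025], [0.0547, 0.0202, 0.027]]
```

View pics/w1z.png

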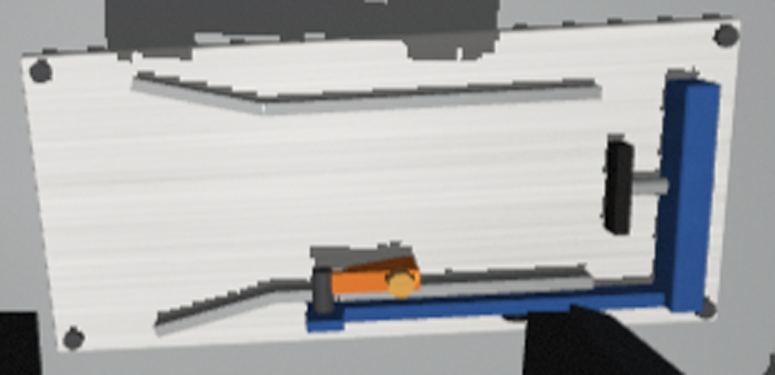

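The rails are centred within about 0.5 mm of dock y=0, heading about 95.3°. The bumper face is at about 0.0475 and the nose at about -0.047. Going over the yellow model.

>>> carry_out --series '[[[4.5,-16.6,0],[0,0,0],8.8],[[9,-33.2,0],[0,0,0],8.8],[[9,-33.2,0],[0,0,0],8.8],[[9,-33.2,0],[0,0,0],8.8],[[9,-33.2,0],[0,0,0],8.8],[[9,-33.2,0],[0,0,0],8.8],[[9,-33.2,0],[0,0,0],8.8],[[9,-33.2,0],[0,0,0],8.8]]'

```text
time_s: 2.4
position: [0.4358, -0.2305, 0.298]
tool_rot: [-0.022, 1.0, -0.0, 0.0]
wrist_force: [0.6, 0.5, 0.0]
width: 0.0877
grasp_force: 0.0
```

>>> carry_out --series '[[[0,0,2],[0,0,0],8.8],[[0,0,4],[0,0,0],8.8],[[0,0,4],[0,0,0],8.8],[[0,0,4],[0,0,0],8.8],[[0,0,4],[0,0,0],8.8]]'

```text
time_s: 2.82
position: [0.4368, -0.2295, 0.2585]
tool_rot: [-0.021, 1.0, -0.0, 0.0]
wrist_force: [-0.2, -0.2, -0.4]
width: 0.0882
grasp_force: 0.0
```

```bash
python3 - <<'E'
from h import *
p,d,K,T=cam("wrist");cv2.imwrite("pics/w2.png",p)
s=telemetry.read_state();print(s["position"],np.linalg.norm(s["qd"]))
hsv=cv2.cvtColor(p,cv2.COLOR_BGR2HSV);m=cv2.inRange(hsv,(22,150,60),(35,255,255))
q=np.argwhere(m)[:,::-1];r=cv2.minAreaRect(onz(q,K,T,.01)[:,:2].astype(np.float32));print("plate",len(q),r)
C=cloud(d,K,T)
sel=(C[...,2]>.066)&(C[...,2]<.09)&(abs(C[...,0]-.444)<.05)&(abs(C[...,1]+.24)<.05)
print("top",sel.sum(),cv2.minAreaRect(C[sel][:,:2].astype(np.float32)),np.percentile(C[sel][:,2],[5,50,95]))
M=R.from_quat(s["tool_rot"]).as_matrix();print(M.round(3).tolist())
print("to go (tool cm)",100*M.T@(np.array([*r[0],.057])-s["position"]))
E
```

```text
[ 0.43712869 -0.22975471  0.25902176] 0.01146972000504522
plate 3652 ((0.4829181730747223, -0.1025908887386322), (0.4081510007381439, 0.10926561802625656), 73.31997680664062)
top 2661 ((0.4413634240627289, -0.24084968864917755), (0.0483916737139225, 0.050004828721284866), 1.9274893999099731) [0.06835642 0.07319026 0.07913094]
[[-0.999, -0.043, 0.002], [-0.043, 0.999, -0.001], [-0.002, -0.001, -1.0]]
to go (tool cm) [-5.08446617 12.52864899 20.19856933]
```

View pics/w2.png

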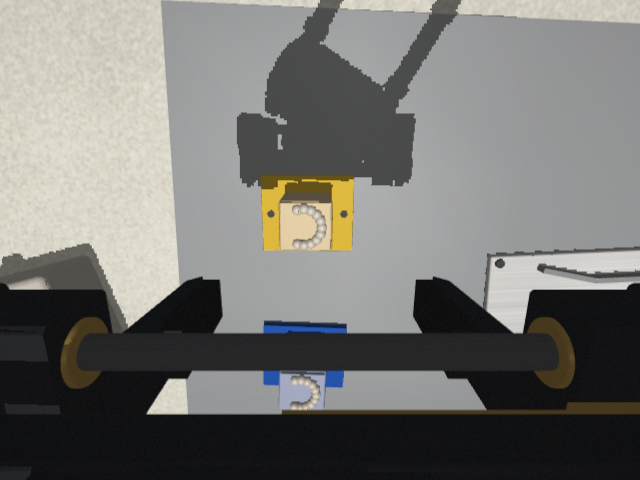

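The plaster block (285–330, 200–250) is centred at (0.4414, -0.2408). Its size matches 48x50 mm and its top is at 0.07–0.079. Descending to grip.

>>> carry_out --series '[[[-0.35,-1.1,4],[0,0,0.008],8.8],[[-0.35,-1.1,8],[0,0,0.008],8.8],[[-0.35,-1.1,12],[0,0,0.008],8.8],[[-0.35,-1.1,15],[0,0,0.008],8.8],[[-0.35,-1.1,18],[0,0,0.008],8.8],[[-0.35,-1.1,20.2],[0,0,0.008],8.8],[[-0.35,-1.1,20.2],[0,0,0.008],8.8],[[-0.35,-1.1,20.2],[0,0,0.008],8.8]]'

```text
time_s: 3.53
position: [0.4403, -0.2408, 0.0558]
tool_rot: [-0.017, 1.0, 0.0, -0.001]
wrist_force: [0.5, -0.2, 0.8]
width: 0.0881
grasp_force: 0.0
```

>>> carry_out --series '[[[0,0,0],[0,0,0],4],[[0,0,0],[0,0,0],4],[[0,0,0],[0,0,0],4],[[0,0,0],[0,0,0],4],[[0,0,0],[0,0,0],4],[[0,0,0],[0,0,0],4],[[0,0,0],[0,0,0],4],[[0,0,0],[0,0,0],4]]' --squeeze 25

```text
time_s: 4.2
position: [0.4404, -0.2414, 0.0564]
tool_rot: [-0.016, 1.0, 0.0, 0.0]
wrist_force: [-1.4, 2.4, 6.2]
width: 0.0498
grasp_force: 25.0
```

>>> carry_out --series '[[[0,0,-2.5],[0,0,0],4],[[0,0,-5],[0,0,0],4],[[-1,3,-7],[0,0,0],4],[[-3,6.5,-7],[0,0,-0.02],4],[[-5,10,-7],[0,0,-0.04],4],[[-7,13.5,-7],[0,0,-0.06],4],[[-9,17,-7],[0,0,-0.06],4],[[-11,20.5,-7],[0,0,-0.06],4]]' --squeeze 25

```text
time_s: 4.87
position: [0.543, -0.0313, 0.1247]
tool_rot: [-0.046, 0.999, -0.0, -0.001]
wrist_force: [0.9, -0.2, -2.6]
width: 0.0499
grasp_force: 25.0
```

>>> carry_out --series '[[[-1.2,3,0],[0,0,0],4],[[-1.2,3,0],[0,0,0],4],[[-1.2,3,0],[0,0,0],4],[[-1.2,3,0],[0,0,0],4]]'

```text
time_s: 5.2
position: [0.5515, -0.0022, 0.1245]
tool_rot: [-0.047, 0.999, -0.0, -0.001]
wrist_force: [-1.2, 0.3, -2.0]
width: 0.0495
grasp_force: 25.0
```

```bash
cat > t.py <<'E'
from h import *
import sys
s=telemetry.read_state();M=R.from_quat(s["tool_rot"]).as_matrix()
O=np.array([.5369,.2046]);th=np.radians(95.28);ex=np.array([np.cos(th),np.sin(th)]);ey=np.array([-ex[1],ex[0]])
off=np.array([.001,0])
r=s["position"][:2]+off-O
print("t %.2f dock x %.4f y %.4f z %.4f"%(s["time_s"],r@ex,r@ey,s["position"][2]),"yaw err deg %.2f"%(np.degrees(np.arctan2(M[1,1],M[0,1]))-95.28),"tilt",M[:,2].round(4),"w",s["width"],s["grasp_force"])
f=s["wrist_force"];print("F dock",f[:2]@ex,f[:2]@ey,f[2],"tq",s["wrist_torque"].round(2))
if len(sys.argv)>1:
    t=np.array([*(O-off+float(sys.argv[1])*ex+float(sys.argv[2])*ey),float(sys.argv[3])]);print("to go tool cm",(100*M.T@(t-s["position"])).round(2))
E
python3 t.py -0.208 0.0003 0.067
```

```text
t 5.20 dock x -0.2073 y 0.0035 z 0.1245 yaw err deg 0.06 tilt [-2.5e-03 -5.0e-04 -1.0e+00] w 0.04948412129368078 24.98797543812543
F dock 0.44700726967237087 1.121902348175303 -1.950807303025358 tq [0.04 0.02 0.  ]
to go tool cm [-0.33 -0.07  5.75]
```

>>> carry_out --series '[[[-0.33,-0.07,2],[0.0025,0,0],4],[[-0.33,-0.07,4],[0.0025,0,0],4],[[-0.33,-0.07,5.2],[0.0025,0,0],4],[[-0.33,-0.07,5.6],[0.0025,0,0],4],[[-0.33,-0.07,5.6],[0.0025,0,0],4],[[-0.33,-0.07,5.6],[0.0025,0,0],4]]'

```text
time_s: 5.7
position: [0.5559, -0.0032, 0.0699]
tool_rot: [-0.046, 0.999, -0.001, 0.0]
wrist_force: [-0.4, -0.2, -3.7]
width: 0.0497
grasp_force: 25.0
```

```bash
python3 t.py -0.208 0.0003 0.067
python3 - <<'E'
from h import *
p,d,K,T=cam("wrist");cv2.imwrite("pics/w3.png",p)
E
```

```text
t 5.70 dock x -0.2088 y -0.0008 z 0.0699 yaw err deg -0.06 tilt [ 1.0e-04 -2.6e-03 -1.0e+00] w 0.049666324841846 24.987947177141905
F dock -0.11989528215421516 0.3897756838512167 -3.6838075931117333 tq [ 0.07 -0.07 -0.01]
to go tool cm [0.11 0.08 0.29]
```

View pics/w3.png

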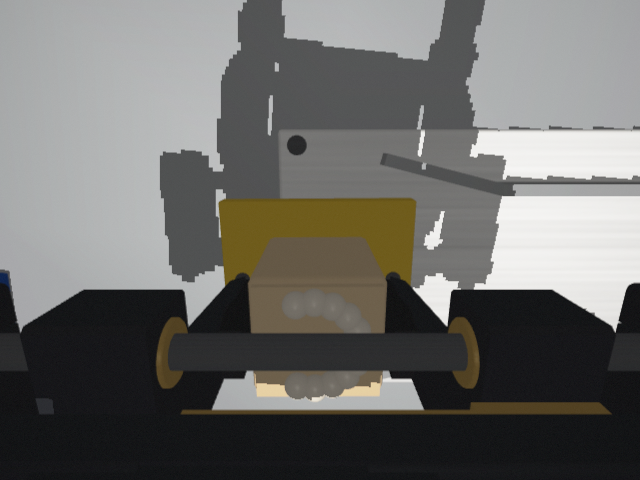

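```bash
python3 - <<'E'
from h import *
s=telemetry.read_state();p,d,K,T=cam("wrist");C=cloud(d,K,T)
O=np.array([.5369,.2046]);th=np.radians(95.28);ex=np.array([np.cos(th),np.sin(th)]);ey=np.array([-ex[1],ex[0]])
D=np.stack([(C[...,:2]-O)@ex,(C[...,:2]-O)@ey,C[...,2]],-1)
g=cv2.cvtColor(p,cv2.COLOR_BGR2GRAY)
for u in(540,590,630):
    print(u,[(v,int(g[v,u]),*(1000*D[v,u]).round(1)) for v in range(180,200,2)])
for u in(240,330,400):
    print(u,[(v,int(g[v,u]),*(1000*D[v,u]).round(1)) for v in range(194,206,2)])
E
```

```text
540 [(180, 91, np.float64(-91.3), np.float64(49.3), np.float64(11.9)), (182, 102, np.float64(-97.2), np.float64(49.2), np.float64(21.6)), (184, 171, np.float64(-97.7), np.float64(48.3), np.float64(22.6)), (186, 168, np.float64(-96.9), np.float64(47.2), np.float64(21.7)), (188, 169, np.float64(-97.4), np.float64(46.4), np.float64(22.7)), (190, 169, np.float64(-96.4), np.float64(45.2), np.float64(21.4)), (192, 168, np.float64(-97.1), np.float64(44.4), np.float64(22.7)), (194, 197, np.float64(-88.1), np.float64(41.5), np.float64(8.8)), (196, 240, np.float64(-88.4), np.float64(40.5), np.float64(9.6)), (198, 238, np.float64(-88.1), np.float64(39.4), np.float64(9.3))]
590 [(180, 97, np.float64(-64.8), np.float64(49.3), np.float64(11.7)), (182, 102, np.float64(-71.8), np.float64(49.2), np.float64(21.0)), (184, 164, np.float64(-72.9), np.float64(48.3), np.float64(22.8)), (186, 164, np.float64(-72.5), np.float64(47.3), np.float64(22.5)), (188, 165, np.float64(-71.3), np.float64(46.2), np.float64(21.2)), (190, 165, np.float64(-71.2), np.float64(45.2), np.float64(21.3)), (192, 166, np.float64(-
[... 1437 characters left out ...]
40.7), np.float64(10.8)), (198, 97, np.float64(-202.2), np.float64(40.5), np.float64(16.7)), (200, 83, np.float64(-202.4), np.float64(40.6), np.float64(24.3)), (202, 91, np.float64(-202.4), np.float64(39.6), np.float64(24.3)), (204, 90, np.float64(-202.4), np.float64(38.5), np.float64(23.8))]
400 [(194, 115, np.float64(-164.0), np.float64(41.6), np.float64(9.3)), (196, 114, np.float64(-163.9), np.float64(40.5), np.float64(8.9)), (198, 90, np.float64(-166.2), np.float64(40.8), np.float64(19.0)), (200, 85, np.float64(-167.2), np.float64(40.5), np.float64(23.8)), (202, 90, np.float64(-167.1), np.float64(39.5), np.float64(23.5)), (204, 89, np.float64(-167.3), np.float64(38.6), np.float64(24.6))]
```

The plate's +y edge is at y 40.7 mm and the rail's inner edge at 43.7, so I'll shift +1.5 mm sideways (tool x) and lower 3 mm.

>>> carry_out --series '[[[0.15,0,0.15],[0,0,0],4],[[0.15,0,0.25],[0,0,0],4],[[0.15,0,0.3],[0,0,0],4],[[0.15,0,0.3],[0,0,0],4]]' --squeeze 14

```text
time_s: 6.13
position: [0.5545, -0.0025, 0.0669]
tool_rot: [-0.046, 0.999, -0.001, 0.0]
wrist_force: [0.7, -0.7, -3.4]
width: 0.0496
grasp_force: 14.0
```

```bash
python3 t.py -0.208 0.0007 0.067
```

```text
t 6.13 dock x -0.2080 y 0.0005 z 0.0669 yaw err deg 0.01 tilt [ 5.0e-04 -2.5e-03 -1.0e+00] w 0.04963557231328032 13.988613600376993
F dock -0.7291570491389838 -0.6795340539757503 -3.4126873808847127 tq [ 0.03 -0.01 -0.  ]
to go tool cm [ 0.02 -0.   -0.01]
```

>>> carry_out --series '[[[0,0,0.05],[0,0,0],4],[[0,0,0.08],[0,0,0],4],[[0,0,0.08],[0,0,0],4]]'

```text
time_s: 6.38
position: [0.5546, -0.0026, 0.0665]
tool_rot: [-0.046, 0.999, -0.001, 0.0]
wrist_force: [-1.7, -0.6, 2.5]
width: 0.0501
grasp_force: 14.0
```

>>> carry_out --series '[[[0,1,0],[0,0,0],4],[[0,2,0],[0,0,0],4],[[0,3,0],[0,0,0],4],[[0,3.6,0],[0,0,0],4],[[0,3.6,0],[0,0,0],4]]'

```text
time_s: 6.8
position: [0.5518, 0.035, 0.0664]
tool_rot: [-0.047, 0.999, -0.001, 0.001]
wrist_force: [1.2, 1.3, 3.4]
width: 0.0496
grasp_force: 14.0
```

```bash
python3 t.py -0.14 0.0007 0.067
```

```text
t 6.80 dock x -0.1703 y -0.0003 z 0.0664 yaw err deg 0.06 tilt [ 0.002  -0.0015 -1.    ] w 0.04959864566338071 13.992593960138038
F dock 1.1368774273230469 -1.3332742024522388 3.411475105836838 tq [ 0.59 -0.07 -0.06]
to go tool cm [ 0.09  3.03 -0.06]
```

>>> carry_out --series '[[[0.08,0.5,-0.04],[0,0,0],4],[[0.08,1,-0.04],[0,0,0],4],[[0.08,1.5,-0.04],[0,0,0],4],[[0.08,2,-0.04],[0,0,0],4],[[0.08,2.5,-0.04],[0,0,0],4],[[0.08,3,-0.04],[0,0,0],4],[[0.08,3,-0.04],[0,0,0],4]]'

```text
time_s: 7.38
position: [0.5478, 0.0637, 0.0665]
tool_rot: [-0.046, 0.999, -0.001, 0.0]
wrist_force: [0.7, -2.5, 5.3]
width: 0.0497
grasp_force: 14.0
```

```bash
python3 t.py -0.11 0.0007 0.067
```

```text
t 7.38 dock x -0.1414 y 0.0011 z 0.0665 yaw err deg 0.01 tilt [ 9.0e-04 -2.3e-03 -1.0e+00] w 0.04966648888299116 13.989681357052177
F dock -2.566610312292336 -0.5020679179609457 5.308558677971844 tq [-0.04 -0.11 -0.03]
to go tool cm [-0.04  3.14 -0.06]
```

>>> carry_out --series '[[[0,0,-0.05],[0,0,0],4],[[0,0.4,-0.05],[0,0,0],4],[[0,0.8,-0.05],[0,0,0],4],[[0,1.2,-0.05],[0,0,0],4],[[0,1.6,-0.05],[0,0,0],4],[[0,1.6,-0.05],[0,0,0],4]]'

```text
time_s: 7.88
position: [0.5463, 0.0798, 0.0665]
tool_rot: [-0.046, 0.999, -0.001, 0.0]
wrist_force: [3.8, -1.1, -0.9]
width: 0.0499
grasp_force: 14.0
```

```bash
python3 t.py -0.11 0.0007 0.067
```

```text
t 7.88 dock x -0.1252 y 0.0012 z 0.0665 yaw err deg 0.01 tilt [ 6.0e-04 -1.9e-03 -1.0e+00] w 0.04987258147915846 13.982298946939409
F dock -1.4261882860797692 -3.7286463262749714 -0.8713578356933546 tq [-0.09 -0.55 -0.09]
to go tool cm [-0.05  1.52 -0.05]
```

The +y rail pushes back with 3.7 N, so I'm giving way towards -y and continuing.

>>> carry_out --series '[[[-0.06,0,0],[0,0,0],4],[[-0.08,0.4,0],[0,0,0],4],[[-0.08,0.8,0],[0,0,0],4],[[-0.08,1.2,0],[0,0,0],4],[[-0.08,1.5,0],[0,0,0],4],[[-0.08,1.5,0],[0,0,0],4]]'

```text
time_s: 8.38
position: [0.5451, 0.0943, 0.0665]
tool_rot: [-0.046, 0.999, -0.001, -0.0]
wrist_force: [0.6, -3.3, 1.9]
width: 0.0495
grasp_force: 14.0
```

```bash
python3 t.py -0.09 0.0005 0.067
```

```text
t 8.38 dock x -0.1106 y 0.0010 z 0.0665 yaw err deg 0.02 tilt [-6.0e-04 -2.7e-03 -1.0e+00] w 0.0495286432214342 13.98524725344032
F dock -3.364078567787699 -0.29371566036390934 1.8614392314032857 tq [-0.4  -0.14 -0.01]
to go tool cm [-0.05  2.06 -0.05]
```

>>> carry_out --series '[[[0,0.4,0],[0,0,0],4],[[0,0.8,0],[0,0,0],4],[[0,1.2,0],[0,0,0],4],[[0,1.6,0],[0,0,0],4],[[0,2.0,0],[0,0,0],4],[[0,2.4,0],[0,0,0],4],[[0,2.4,0],[0,0,0],4]]'

```text
time_s: 8.97
position: [0.5429, 0.1184, 0.0665]
tool_rot: [-0.046, 0.999, -0.001, -0.0]
wrist_force: [0.1, -2.9, 1.4]
width: 0.0497
grasp_force: 14.0
```

```bash
python3 t.py -0.05 0.0005 0.067; python3 - <<'E'
from h import *
for n in ("scene","top"):
    p,d,K,T=cam(n);cv2.imwrite(f"pics/{n}4.png",p)
    print(n)
cv2.imwrite("pics/s4.png",cv2.resize(cv2.imread("pics/scene4.png")[190:310,270:520],None,fx=3,fy=3,interpolation=2))
E
```

```text
t 8.97 dock x -0.0865 y 0.0010 z 0.0665 yaw err deg 0.01 tilt [-6.0e-04 -2.3e-03 -1.0e+00] w 0.049687679737945564 13.986659132642671
F dock -2.8738545127483084 0.19260064675751534 1.4121675839564567 tq [-0.18 -0.06 -0.06]
to go tool cm [-0.05  3.65 -0.06]
scene
top
```

View pics/s4.png

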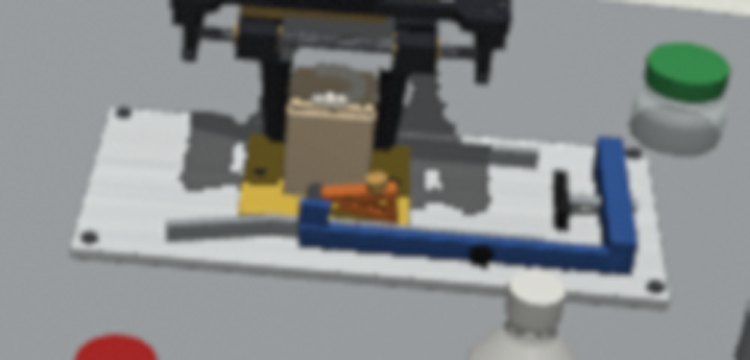

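The view shows the plate flat between the rails, the catch (crop 355,200) lifted onto its edge, and the fingers clear of it. Continuing.

>>> carry_out --series '[[[0,0.5,0],[0,0,0],4],[[0,1,0],[0,0,0],4],[[0,1.5,0],[0,0,0],4],[[0,2,0],[0,0,0],4],[[0,2.5,0],[0,0,0],4],[[0,3,0],[0,0,0],4],[[0,3.5,0],[0,0,0],4],[[0,3.5,0],[0,0,0],4]]'

```text
time_s: 9.73
position: [0.54, 0.1531, 0.0664]
tool_rot: [-0.046, 0.999, -0.001, -0.0]
wrist_force: [-0.3, -2.2, 2.1]
width: 0.0501
grasp_force: 14.0
```

```bash
python3 t.py -0.01 0.0005 0.067
```

```text
t 9.73 dock x -0.0517 y 0.0007 z 0.0664 yaw err deg 0.02 tilt [-0.     -0.0024 -1.    ] w 0.05005718667275738 13.98897047387436
F dock -2.127124906344473 0.47757536841641524 2.1303598151967504 tq [-0.1  -0.04 -0.07]
to go tool cm [-0.02  4.17 -0.07]
```

>>> carry_out --series '[[[0,0.5,0],[0,0,0],4],[[0,1,0],[0,0,0],4],[[0,1.5,0],[0,0,0],4],[[0,2,0],[0,0,0],4],[[0,2.5,0],[0,0,0],4],[[0,3,0],[0,0,0],4],[[0,3.5,0],[0,0,0],4],[[0,4,0],[0,0,0],4]]'

```text
time_s: 10.4
position: [0.5365, 0.1918, 0.0665]
tool_rot: [-0.046, 0.999, -0.002, -0.0]
wrist_force: [0.0, -6.6, 4.8]
width: 0.0498
grasp_force: 14.0
```

```bash
python3 t.py 0.0 0.0005 0.067
```

```text
t 10.40 dock x -0.0128 y 0.0006 z 0.0665 yaw err deg 0.01 tilt [ 1.0e-04 -3.8e-03 -1.0e+00] w 0.04984278545902012 13.989256408531219
F dock -6.572224777208082 0.59756314970378 4.750897628935605 tq [-0.81 -0.09 -0.01]
to go tool cm [-0.01  1.28 -0.05]
```

>>> carry_out --series '[[[0,0.3,0],[0,0,0],4],[[0,0.6,0],[0,0,0],4],[[0,0.8,0],[0,0,0],4],[[0,1.0,0],[0,0,0],4],[[0,1.0,0],[0,0,0],4]]'

```text
time_s: 10.82
position: [0.5355, 0.202, 0.0665]
tool_rot: [-0.046, 0.999, -0.002, -0.0]
wrist_force: [-0.2, -5.4, 4.4]
width: 0.0498
grasp_force: 14.0
```

```bash
python3 t.py 0.006 0.0005 0.067
```

```text
t 10.82 dock x -0.0026 y 0.0006 z 0.0665 yaw err deg 0.02 tilt [ 0.     -0.0034 -1.    ] w 0.04984324364913823 13.991528180195019
F dock -5.321434618677646 0.7139177704321966 4.400907624674514 tq [-0.57 -0.06 -0.06]
to go tool cm [-0.01  0.86 -0.06]
```

>>> carry_out --series '[[[0,0.1,0],[0,0,0],4],[[0,0.2,0],[0,0,0],4],[[0,0.2,0],[0,0,0],4],[[0,0.2,0],[0,0,0],4]]'

```text
time_s: 11.15
position: [0.5354, 0.2033, 0.0665]
tool_rot: [-0.046, 0.999, -0.002, -0.0]
wrist_force: [0.6, -6.9, 5.0]
width: 0.0497
grasp_force: 14.0
```

```bash
python3 t.py 0.006 0.0005 0.067
```

```text
t 11.15 dock x -0.0013 y 0.0006 z 0.0665 yaw err deg 0.01 tilt [-0.     -0.0043 -1.    ] w 0.04974381858124342 13.987840823829174
F dock -6.971583345072772 0.03799299322193625 5.013876492835438 tq [-0.9  -0.14 -0.05]
to go tool cm [-0.01  0.73 -0.05]
```

>>> carry_out --series '[[[0,0.1,0],[0,0,0],4],[[0,0.2,0],[0,0,0],4],[[0,0.2,0],[0,0,0],4],[[0,0.2,0],[0,0,0],4]]'

```text
time_s: 11.48
position: [0.5353, 0.2047, 0.0666]
tool_rot: [-0.046, 0.999, -0.003, -0.0]
wrist_force: [1.6, -9.2, 5.6]
width: 0.0495
grasp_force: 14.0
```

```bash
python3 t.py 0.006 0.0005 0.067
```

```text
t 11.48 dock x 0.0001 y 0.0006 z 0.0666 yaw err deg 0.03 tilt [-1.0e-04 -5.3e-03 -1.0e+00] w 0.04952596649182044 13.985459561808966
F dock -9.299714617121449 -0.7274395087365505 5.635469148467925 tq [-1.42 -0.14 -0.11]
to go tool cm [-0.01  0.59 -0.05]
```

```bash
python3 - <<'E'
from h import *
p,d,K,T=cam("scene")
cv2.imwrite("pics/s5.png",cv2.resize(p[210:300,330:510],None,fx=4.4,fy=4.4,interpolation=2))
E
```

```text
(no output)
```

View pics/s5.png

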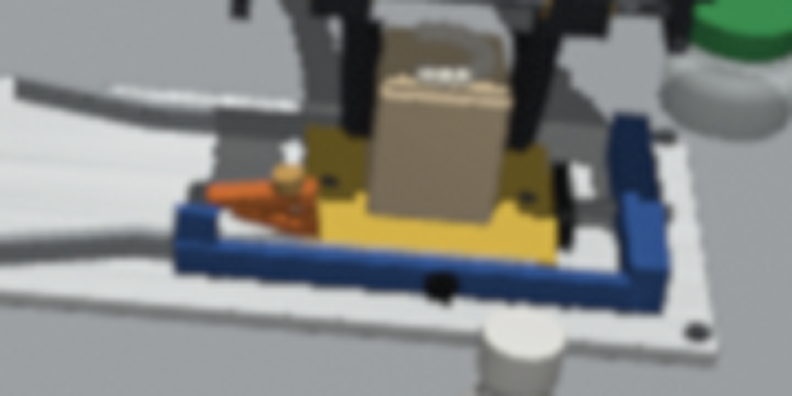

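The catch nose looks right at the plate's rear edge and the bumper has barely moved. The front edge is pressing on the floor, so I'll undo the small pitch and ease upwards, and compare the catch height with the first picture.

>>> carry_out --series '[[[0,0,-0.03],[-0.004,0,0],4],[[0,0,-0.03],[-0.004,0,0],4],[[0,0,-0.03],[-0.004,0,0],4]]'

```text
time_s: 11.78
position: [0.5352, 0.205, 0.0664]
tool_rot: [-0.046, 0.999, -0.0, -0.0]
wrist_force: [1.4, -7.3, 2.9]
width: 0.0497
grasp_force: 14.0
```

```bash
python3 t.py 0.006 0.0005 0.067; cat > c.py <<'E'
from h import *
def o(p):
    hsv=cv2.cvtColor(p,cv2.COLOR_BGR2HSV);m=cv2.inRange(hsv,(5,150,90),(18,255,255));m[:240]=0;m[280:]=0;m[:,:360]=0;m[:,420:]=0
    q=np.argwhere(m);return len(q),q.mean(0).round(2),np.percentile(q,[3,97],axis=0).tolist()
def b(p):
    g=cv2.cvtColor(p,cv2.COLOR_BGR2GRAY).astype(float); s=(255-g[245:255,440:475]).clip(195)-195; return np.round((s.sum(0)*np.arange(440,475)).sum()/max(s.sum(),1),2)
for n in("scene0","scene4"):
    p=cv2.imread(f"pics/{n}.png");print(n,o(p),b(p))
p=cam("scene")[0];print(o(p),b(p))
E
python3 c.py
```

```text
t 11.78 dock x 0.0005 y 0.0007 z 0.0664 yaw err deg -0.01 tilt [-5.e-04 -5.e-04 -1.e+00] w 0.049683735965871036 13.981209313496947
F dock -7.4106951596462025 -0.6944991273070574 2.911504973222869 tq [-1.15 -0.28 -0.1 ]
to go tool cm [-0.02  0.55 -0.06]
scene0 (127, array([257.49, 389.66]), [[254.0, 379.78], [262.0, 399.22]]) 461.34
scene4 (230, array([256.12, 391.3 ]), [[251.0, 379.0], [262.0, 401.0]]) 460.86
(200, array([255.77, 391.64]), [[251.0, 378.97], [262.0, 401.0]]) 465.29
```

The catch is still riding on the plate. Pressure has eased, so I'm pushing on in small steps.

>>> carry_out --series '[[[0,0.1,-0.01],[-0.001,0,0],4],[[0,0.2,-0.01],[-0.001,0,0],4],[[0,0.2,-0.01],[-0.001,0,0],4],[[0,0.2,-0.01],[-0.001,0,0],4]]'

```text
time_s: 12.17
position: [0.535, 0.2068, 0.0664]
tool_rot: [-0.046, 0.999, -0.0, -0.0]
wrist_force: [2.3, -8.8, 2.1]
width: 0.0494
grasp_force: 14.0
```

```bash
python3 t.py 0.006 0.0005 0.067;python3 c.py|tail -1
```

```text
t 12.17 dock x 0.0022 y 0.0007 z 0.0664 yaw err deg 0.01 tilt [-6.e-04 -1.e-04 -1.e+00] w 0.04944188143804744 13.980749660404399
F dock -8.982165003658348 -1.5275809203345494 2.0843235665520767 tq [-1.36 -0.31 -0.17]
to go tool cm [-0.02  0.38 -0.06]
(191, array([255.83, 391.54]), [[251.0, 379.0], [262.0, 401.0]]) 465.7
```

>>> carry_out --series '[[[0,0.1,-0.01],[-0.001,0,0],4],[[0,0.2,-0.01],[-0.001,0,0],4],[[0,0.2,-0.01],[-0.001,0,0],4],[[0,0.2,-0.01],[-0.001,0,0],4]]'

```text
time_s: 12.55
position: [0.5349, 0.2086, 0.0664]
tool_rot: [-0.046, 0.999, 0.0, -0.0]
wrist_force: [2.4, -8.6, 1.7]
width: 0.0503
grasp_force: 14.0
```

```bash
python3 t.py 0.006 0.0005 0.067;python3 c.py|tail -1
```

```text
t 12.55 dock x 0.0041 y 0.0007 z 0.0664 yaw err deg 0.02 tilt [-6.e-04  6.e-04 -1.e+00] w 0.050263695216393234 13.982164738699794
F dock -8.776583799777795 -1.5766303380951783 1.667996887694432 tq [-1.53 -0.37 -0.17]
to go tool cm [-0.02  0.19 -0.06]
(188, array([256.03, 391.52]), [[252.0, 379.0], [262.0, 401.0]]) 466.1
```

>>> carry_out --series '[[[-0.03,0.1,0],[-0.001,0,0],4],[[-0.03,0.15,0],[-0.001,0,0],4],[[-0.03,0.15,0],[-0.001,0,0],4],[[-0.03,0.15,0],[-0.001,0,0],4]]'

```text
time_s: 12.93
position: [0.5348, 0.2096, 0.0664]
tool_rot: [-0.046, 0.999, 0.0, -0.001]
wrist_force: [1.5, -10.4, 2.9]
width: 0.0501
grasp_force: 14.0
```

```bash
python3 t.py 0.006 0.0005 0.067;python3 c.py|tail -1
```

```text
t 12.93 dock x 0.0051 y 0.0006 z 0.0664 yaw err deg 0.03 tilt [-1.3e-03  7.0e-04 -1.0e+00] w 0.050100184439642856 13.984771653776988
F dock -10.458731761576649 -0.4956213552821251 2.887149301038172 tq [-1.85 -0.35 -0.15]
to go tool cm [-0.01  0.09 -0.06]
(185, array([256.19, 391.45]), [[252.0, 379.0], [262.0, 401.0]]) 466.39
```

>>> carry_out --series '[[[0,0.1,0],[-0.001,0,0],4],[[0,0.1,0],[-0.001,0,0],4],[[0,0.1,0],[-0.001,0,0],4]]'

```text
time_s: 13.23
position: [0.5347, 0.2105, 0.0664]
tool_rot: [-0.046, 0.999, 0.001, -0.001]
wrist_force: [0.8, -10.2, 3.5]
width: 0.0502
grasp_force: 14.0
```

```bash
python3 t.py 0.006 0.0005 0.067;python3 c.py|tail -1
```

```text
t 13.23 dock x 0.0060 y 0.0007 z 0.0664 yaw err deg 0.04 tilt [-0.0015  0.0014 -1.    ] w 0.050248030497920725 13.996578612131998
F dock -10.238667905781176 0.17252227739147283 3.534703272521591 tq [-1.94 -0.3  -0.12]
to go tool cm [-0.02  0.   -0.06]
(184, array([256.21, 391.43]), [[252.0, 379.0], [262.0, 401.0]]) 466.4
```

>>> carry_out --series '[[[0,0.05,-0.03],[0.001,0,0],4],[[0,0.1,-0.03],[0.001,0,0],4],[[0,0.1,-0.03],[0.001,0,0],4]]'

```text
time_s: 13.53
position: [0.5345, 0.2118, 0.0664]
tool_rot: [-0.046, 0.999, 0.001, -0.001]
wrist_force: [2.2, -9.6, 1.3]
width: 0.0498
grasp_force: 14.0
```

```bash
python3 t.py 0.006 0.0005 0.067;python3 c.py|tail -1
```

```text
t 13.53 dock x 0.0073 y 0.0007 z 0.0664 yaw err deg 0.03 tilt [-0.0015  0.001  -1.    ] w 0.049845458442156286 13.9907792781014
F dock -9.770158140788533 -1.3371800399267046 1.3299694755285572 tq [-1.69 -0.45 -0.18]
to go tool cm [-0.02 -0.13 -0.06]
(141, array([257.19, 389.82]), [[253.0, 380.0], [262.0, 400.0]]) 466.47
```

>>> carry_out --series '[[[0,0.05,0],[0,0,0],4],[[0,0.1,0],[0,0,0],4],[[0,0.1,0],[0,0,0],4]]'

```text
time_s: 13.83
position: [0.5344, 0.2127, 0.0664]
tool_rot: [-0.046, 0.999, 0.0, -0.001]
wrist_force: [2.3, -10.4, 0.6]
width: 0.0499
grasp_force: 14.0
```

```bash
python3 t.py 0.006 0.0005 0.067;python3 c.py|tail -1
```

```text
t 13.83 dock x 0.0082 y 0.0008 z 0.0664 yaw err deg 0.02 tilt [-1.5e-03  8.0e-04 -1.0e+00] w 0.04990428345737935 13.9902005600743
F dock -10.548708668712745 -1.3114993936981376 0.6297395236648999 tq [-1.7  -0.4  -0.21]
to go tool cm [-0.03 -0.22 -0.06]
(141, array([257.19, 389.82]), [[253.0, 380.0], [262.0, 400.0]]) 466.72
```

The catch mask jumped back to its lowered shape (257.2, 389.8), so the catch has dropped. Easing back onto it.

>>> carry_out --series '[[[0,-0.1,0],[0,0,0],4],[[0,-0.2,0],[0,0,0],4],[[0,-0.3,0],[0,0,0],4],[[0,-0.4,0],[0,0,0],4],[[0,-0.4,0],[0,0,0],4]]'

```text
time_s: 14.3
position: [0.5346, 0.2106, 0.0665]
tool_rot: [-0.046, 0.999, 0.002, -0.001]
wrist_force: [1.6, -3.3, -2.3]
width: 0.0499
grasp_force: 14.0
```

```bash
python3 t.py 0.006 0.0005 0.067;python3 c.py|tail -1
```

```text
t 14.30 dock x 0.0061 y 0.0008 z 0.0665 yaw err deg 0.00 tilt [-0.0014  0.0039 -1.    ] w 0.04987083653021353 13.99834803189151
F dock -3.43123331023866 -1.335584981788403 -2.321041947886674 tq [-0.9  -0.33 -0.15]
to go tool cm [-0.03 -0.01 -0.05]
(150, array([257.07, 390.16]), [[253.0, 379.47], [262.0, 401.0]]) 466.57
```

>>> carry_out --series '[[[-0.02,-0.1,0.03],[0.003,0,0],4],[[-0.02,-0.2,0.03],[0.003,0,0],4],[[-0.02,-0.2,0.03],[0.003,0,0],4]]'

```text
time_s: 14.6
position: [0.5348, 0.2089, 0.0664]
tool_rot: [-0.046, 0.999, 0.001, -0.001]
wrist_force: [-0.3, -3.7, -1.7]
width: 0.05
grasp_force: 14.0
```

```bash
python3 t.py 0.006 0.0005 0.067;python3 c.py|tail -1
```

```text
t 14.60 dock x 0.0043 y 0.0007 z 0.0664 yaw err deg 0.01 tilt [-0.0014  0.0012 -1.    ] w 0.05002455274154278 13.993753771064803
F dock -3.636677579779451 0.6535050690068169 -1.7069577964105882 tq [-0.69 -0.05 -0.07]
to go tool cm [-0.02  0.17 -0.06]
(154, array([257.08, 390.16]), [[253.0, 379.0], [262.0, 401.0]]) 466.19
```

>>> carry_out --series '[[[0,-0.1,0.02],[0,0,0],4],[[0,-0.15,0.02],[0,0,0],4],[[0,-0.15,0.02],[0,0,0],4]]'

```text
time_s: 14.9
position: [0.5349, 0.2086, 0.0665]
tool_rot: [-0.046, 0.999, 0.002, -0.001]
wrist_force: [-2.6, 4.3, -0.3]
width: 0.05
grasp_force: 14.0
```

```bash
python3 t.py 0.006 0.0005 0.067;python3 c.py|tail -1
```

```text
t 14.90 dock x 0.0041 y 0.0006 z 0.0665 yaw err deg -0.01 tilt [-0.0012  0.0032 -1.    ] w 0.050034122352180785 13.999266870087013
F dock 4.474496955915575 2.1765876882280306 -0.26801378085374994 tq [ 0.41  0.52 -0.01]
to go tool cm [-0.01  0.19 -0.05]
(155, array([257.07, 390.19]), [[253.0, 379.0], [262.0, 401.0]]) 466.16
```

The catch holds: the pull reversed to +4.5 N with no movement. Relaxing forward 1 mm, opening a little, then lifting straight up.

>>> carry_out --series '[[[0,0.08,0],[0,0,0],4],[[0,0.08,0],[0,0,0],4],[[0,0.08,0],[0,0,0],5.4],[[0,0.08,0],[0,0,0],5.8],[[0,0.08,0],[0,0,0],6.2],[[0,0.08,0],[0,0,0],6.2],[[0,0.08,0],[0,0,0],6.2],[[0,0.08,0],[0,0,0],6.2]]'

```text
time_s: 15.62
position: [0.5358, 0.2082, 0.0667]
tool_rot: [-0.046, 0.999, 0.001, 0.0]
wrist_force: [0.4, -0.9, -0.1]
width: 0.0622
grasp_force: 0.0
```

>>> carry_out --series '[[[0,0,-0.5],[0,0,0],6.2],[[0,0,-1.5],[0,0,0],6.2],[[0,0,-3],[0,0,0],6.2],[[0,0,-5],[0,0,0],6.2],[[0,0,-8],[0,0,0],6.2],[[0,0,-12],[0,0,0],6.2],[[0,0,-16],[0,0,0],6.2],[[0,0,-16],[0,0,0],6.2]]'

```text
time_s: 16.28
position: [0.5405, 0.2098, 0.2377]
tool_rot: [-0.046, 0.999, 0.003, 0.008]
wrist_force: [1.7, 0.4, 1.6]
width: 0.0619
grasp_force: 0.0
```

```bash
python3 t.py;python3 c.py; python3 - <<'E'
from h import *
p,d,K,T=cam("scene")
cv2.imwrite("pics/s6.png",cv2.resize(p[190:310,270:520],None,fx=3,fy=3,interpolation=2))
p,d,K,T=cam("wrist");C=cloud(d,K,T)
O=np.array([.5369,.2046]);th=np.radians(95.28);ex=np.array([np.cos(th),np.sin(th)]);ey=np.array([-ex[1],ex[0]])
s=(C[...,2]>.075)&(C[...,2]<.1)&(np.hypot(C[...,0]-.535,C[...,1]-.209)<.05)
P=C[s];print(s.sum(),cv2.minAreaRect(np.c_[(P[:,:2]-O)@ex,(P[:,:2]-O)@ey].astype(np.float32)),np.percentile(P[:,2],[5,95]))
E
```

```text
t 16.28 dock x 0.0048 y -0.0051 z 0.2377 yaw err deg 0.01 tilt [ 0.0157  0.0068 -0.9999] w 0.061863098469408614 0.0
F dock 0.24401745239611164 -1.7576535364427335 1.6253021099464378 tq [ 0.04 -0.07 -0.02]
scene0 (127, array([257.49, 389.66]), [[254.0, 379.78], [262.0, 399.22]]) 461.34
scene4 (230, array([256.12, 391.3 ]), [[251.0, 379.0], [262.0, 401.0]]) 460.86
(137, array([257.53, 390.34]), [[254.0, 380.0], [262.0, 400.0]]) 463.02
3404 ((0.004206934943795204, 0.0018436461687088013), (0.05001487955451012, 0.04624728485941887), 0.34703242778778076) [0.07845235 0.08913825]
```

View pics/s6.png

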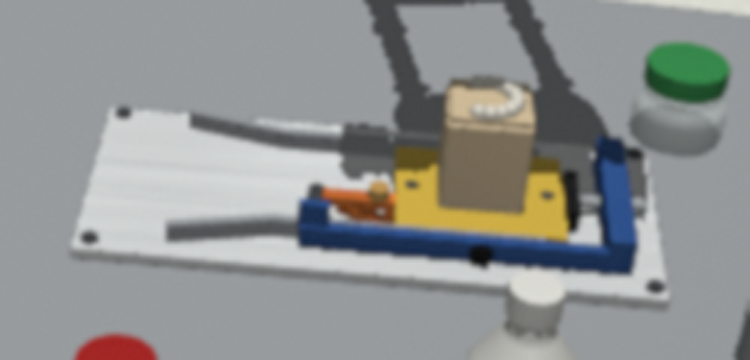

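The model lies flat at dock x of about 4 mm. The catch (crop 380,205) is down behind the plate, the bumper pad (570,200) is pushed in, and the gripper is clear. Handing in.

```bash
python3 -c "
from plant import env
print(env.finish_job())"
```

```text
the job is handed in; nothing more can be done
None
```

The yellow model is docked, with the catch down behind the plate and holding it against the sprung bumper; the gripper is clear, and the job was handed in at about 16 s, though the hand-in returned no verdict.

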